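# Load a microplate on the shaker, clamp it and start

### The arm

A 6-joint arm with a two-finger parallel gripper is mounted at the origin on a cart in front of the work surface, level with it; the furniture and walls round the work are solid. World frame = base frame: x ahead of the robot, y to its left, z up, the work surface at z = 0. Lengths are in m, angles in rad, forces in N, time in s.
With the tool pointing down it reaches from about 0.25 to 0.725 m from the base axis. Payload 4 kg.
Tool frame: the origin (TCP) lies midway between the tips of the shut fingers; the grasp point (between the pads) lies 19 mm behind it; z points along the fingers, y is the line along which they close (so a half turn about z gives the same grasp; the last joint's range is limited). The gripper opens to 85 mm and grips with 20 to 120 N. Pads are 22 mm wide; open, the fingers measure 114 mm over their backs; the gripper's body (76 mm by 85 mm) begins 54 mm behind the grasp point. The pads swing forward as they close: fully open they stand 13 mm farther back than shut.
Start: joints at [1.213, 0.241, 0.005, 1.335, 0, 1.571], TCP at [0.175, 0.468, 0.231] pointing down, gripper open.
Joint ranges: [-2.72, 2.72], [-1.05, 1.87], [-1.09, 1.28], [-1.99, 2.15], [-1.42, 1.44], [-3.14, 3.14]. Speed limits (rad/s): [2.79, 2.79, 3.14, 3.14, 3.14, 3.14].

### API

Orientations are given as a unit quaternion [x, y, z, w].
In Python, from workcell import bot, camera, job_done gives the robot as it stands.
- The arm moves only by the tool carry_out, never from a script. Its argument "plan" is a list of rows, each an object of numbers: "dx", "dy", "dz": the shift along the tool's x, y, z in mm; "twist": the turn about the tool's z in degrees; "fingers": the closure, from -1 (fully open) to 1 (shut). In form: [{"dx": .., "dy": .., "dz": .., "twist": .., "fingers": ..}, ...]. A call has exactly 5 rows; each row is the pose to reach, as a shift and turn from the pose commanded when the call began, along the tool's axes at that moment; what a row does not reach only later rows make up. A row lasts 1/12 s, in which the tool goes at most 41.7 mm and 7.16 degrees, less where a joint would pass 70% of its speed; a pose out of reach is approached as far as the arm can. A call with a gripper value outside its range is refused whole. The fingers move at their own pace and stop on an object; the grip force is fixed at half the most. Time passes only in rows, so rows that repeat a pose let the fingers close, or fill a call up. It gives the time, the measured TCP pose, the force, the opening and the grip force at its end, in the units of the state.
- bot.get_obs(): the state, without advancing time (a new reading comes with each control period).
- camera(name): name is "scene" or "top" or "wrist"; returns a dict with "image" (400x640x3 uint8, red, green, blue), "intrinsics" (3x3 intrinsics, pixels), "eye" and "attitude" of the camera in the world. Camera axes: x right, y down, z forward; pixel columns grow to the right and rows downward; lengths in m; the calibration is good to about 2 mm. A picture is of the moment at which its call begins. There is no depth.
- job_done(): hands the job in; it is judged then, once.
The state is a dict: "clock": time; "joint_pos": joint angles; "joint_vel": joint speeds; "tau": joint torques, N m; "eef_pos": TCP position; "tool_rot": TCP orientation; "ft_force": force on the tool from outside, world axes, zero at the start; "ft_torque": the same for the moment, N m; "grip_width": finger opening in m; "grasp_force": force on a finger pad.
Only numpy, scipy, OpenCV 4.12 (cv2) and the standard library are available. Lean on these libraries where they do the work, as an engineer would, in place of code of your own. Each camera call takes 0.05 s, during which the arm holds its last target. There are 200 camera calls.

### The job

Get the shaker going: with the fingertips, push the white microplate along the shaker's platform until it sits squarely against the rear rail and fully home against the left end stop, under their lips, then swing the red-handled cam lever fully shut so that it clamps the plate, and only then press the green start key all the way down and let it go. Push everything, do not pick up or lift the plate, and leave the dropper bottle, the timer and the petri dish where they stand.

Things in the scene. Friction and masses are not known exactly. Their poses are not given: they have to be found in the camera images.
- shaker: White low microplate shaker, fixed on the bench, 230 mm deep (x) by 284 mm wide (y). Origin under its middle on the bench; x points away from its front, y to its left. The blue-grey platform's top is 60 mm up and spans x -53..115, y -142..142 mm. In front of it lies the control strip, x -115..-53 mm, 43 mm high, with a display, a black dial at y = -50 mm (top at 53 mm) and the start key.
- rail_mid (a point): Middle of the inner face of the steel rear rail, at platform height (shaker x = 98, y = 0, z = 60 mm; axes as the shaker's). The rail runs along the platform's whole back edge and is 20 mm high; a 3 mm thick lip on top overhangs the platform by 5 mm, underside 17 mm above it, so the plate slides in below the lip and cannot be set in from above.
- stop_mid (a point): Middle of the inner face of the steel end stop across the platform's left end, at platform height (shaker x = 55, y = 128, z = 60 mm; axes as the shaker's). The stop spans shaker x 12..98 mm, is 20 mm high and has the same overhanging lip as the rail.
- seat_centre (a point): Where the plate's origin is when the plate is fully home in the corner of rear rail and end stop: shaker x = 55.25, y = 64.1, z = 60 mm; axes as the shaker's.
- plate: White 96-well microplate, empty, loose, about 80 g, 85.5 mm (its x) by 127.8 mm (its y), 14.4 mm high; the lowest 3 mm is a flange standing out 1.2 mm all round. Origin at the centre of its underside. It starts flat on the right (-y) half of the platform, up to about 50 mm off the rail, turned up to 0.2 rad from the shaker's axes. It slides with friction of about 0.6.
- clamp (a joint): Angle of the eccentric cam lever (rad), anticlockwise from above, pivot upright in front of the seat's left part. 0 = open, handle pointing to the shaker's -x (front); starts at 0 to 0.25. Pushed shut, at its stop, 1.65, it points to -y (right), along the plate's front. The cam meets a seated plate at about 1.4. The lever stays where left (0.09 N m; the last part takes several N).
- clamp_pivot (a point): On the lever's upright pivot axis, at the handle's mid height (shaker x = -14.7, y = 98, z = 77 mm: 17 mm above the platform).
- clamp_grip (a point): Middle of the lever's round red grip, 58 mm from the pivot axis and 17 mm above the platform; the grip is 14 mm thick and reaches from 33 to 83 mm from the pivot. It turns with the lever.
- start_key (a joint): Travel of the green start key (m): 0 = up, 0.005 = fully down. Sprung, about 4 N at the bottom.
- start_key_top (a point): Centre of the top face of the round green start key, 22 mm across, on the right part of the control strip (shaker x = -84, y = -105 mm; its top is 63 mm above the bench when up). It is pressed straight down.
- dropper: Bystander: dropper bottle with dark blue contents and a red rubber bulb, 50 mm across, 126 mm high, loose, left of the shaker. Origin at the centre of its underside.
- the_timer: Bystander: white bench timer with three coloured keys, 58 x 68 x 19 mm, loose, right of the shaker. Origin at the centre of its underside.
- petri: Bystander: glass petri dish with lid, 67 mm across, 18 mm high, loose, right of the shaker. Origin at the centre of its underside.
Not all that is in view belongs to the job. What is shaped like the plate but blue is not meant.

How it is judged:
By the outcome, as a careful person would: the job done as asked, in the order asked, and still so for the second after the job is handed in, with the robot touching nothing.
It also fails if it takes over 58 s, if anything falls off the work surface, if the arm or the gripper's body presses on something with over 40 N, if the wrist force passes 120 N, or if a joint passes its speed limit or range.

## Working session

There is one attempt and no reset: what is moved stays moved. The work goes in short steps, Python scripts to look and compute and a tool call to move; the robot and the scene stay as the last step left them, time stands still between calls to the robot, and variables do not carry over. Pictures are saved under pics/ and viewed, at most 12 in all, crops included, and the job is handed in when it is done.

Besides the shell and the picture viewer there is one more tool, called after "Request:" as name(argument=value, ...), one argument or row to a line, values as JSON. carry_out: Moves the arm, as the interface text tells. Its arguments: {"type":"object","properties":{"plan":{"type":"array","items":{"type":"object","properties":{"dx":{"type":"number"},"dy":{"type":"number"},"dz":{"type":"number"},"twist":{"type":"number"},"fingers":{"type":"number"}}}}},"required":["plan"]}

```bash
mkdir -p pics; ls
cat > h.py <<'E'
import numpy as np, cv2
from scipy.spatial.transform import Rotation as R
from workcell import bot, camera, job_done
def grab(n,f=None):
    c=camera(n)
    c['R']=np.array(c['attitude']); 
    c['R']=R.from_quat(c['R']).as_matrix() if c['R'].size==4 else c['R']
    if f: cv2.imwrite('pics/'+f,c['image'][:,:,::-1])
    return c
def ray(c,u,v,z):
    d=c['R']@np.linalg.solve(c['intrinsics'],[u,v,1.]); e=np.array(c['eye'])
    return e+d*(z-e[2])/d[2]
def proj(c,p):
    q=c['intrinsics']@(c['R'].T@(np.array(p)-c['eye'])); return q[:2]/q[2]
E
python3 - <<'E'
from h import *
for n in ('top','scene'):
    c=grab(n,n+'0.png'); print(n,c['eye'],c['attitude'],c['intrinsics'])
o=bot.get_obs(); print(o['clock'],o['eef_pos'],o['tool_rot'],o['grip_width'])
E
```

```text
pics
top [0.44137391 0.15054275 1.23529548] [ 0.70767216 -0.70381895  0.04209454 -0.04546479] [[445.40523225   0.         320.76083118]
 [  0.         445.40523225 202.47956957]
 [  0.           0.           1.        ]]
scene [ 0.0322541  -0.52980642  0.78895374] [ 0.84700868 -0.3122429   0.14024655 -0.40670821] [[422.25320345   0.         327.86745775]
 [  0.         422.25320345 201.07081931]
 [  0.           0.           1.        ]]
0.1 [0.17491485 0.46780572 0.23050645] [ 1.77936235e-01  9.84041574e-01 -9.22023097e-04 -1.66718632e-04] 0.08530545428051048
```

View pics/top0.png

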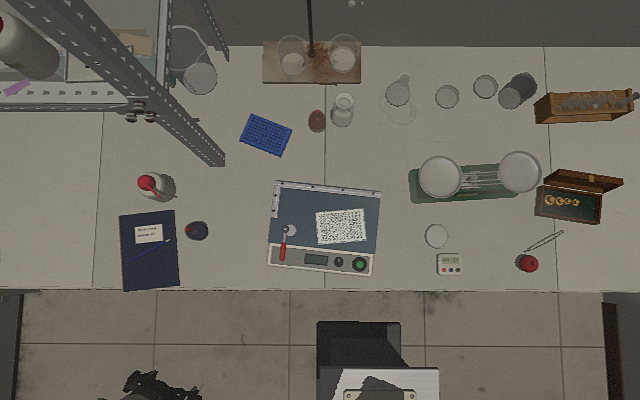

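View pics/scene0.png

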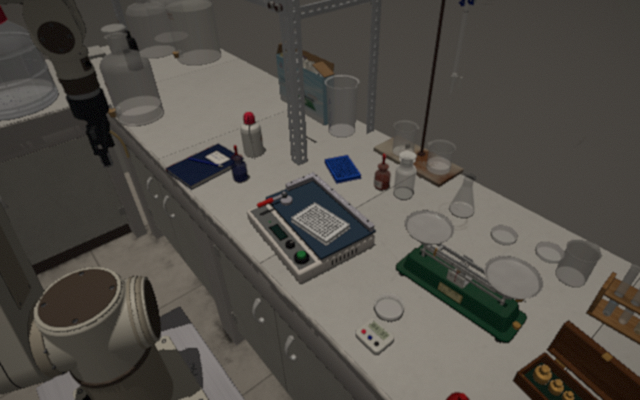

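Top view: the shaker's at (325,228), with the white plate on it at (341,226), the red lever at (284,245) and the green key at (360,265). The blue lookalike (265,135) lies on the bench, so the plate meant is the white one on the platform. I'll confirm with an enlarged crop and measure.

Run:
```python
from h import *
c=grab('top'); im=c['image']
cr=cv2.resize(im[172:284,255:395],None,fx=5,fy=5,interpolation=cv2.INTER_CUBIC)
cv2.imwrite('pics/crop1.png',cr[:,:,::-1])
hsv=cv2.cvtColor(im,cv2.COLOR_RGB2HSV)
def cen(m,box,z,name):
    x0,y0,x1,y1=box; mm=np.zeros_like(m); mm[y0:y1,x0:x1]=m[y0:y1,x0:x1]
    n,l,s,ce=cv2.connectedComponentsWithStats(mm.astype(np.uint8))
    i=1+np.argmax(s[1:,4]); print(name,ce[i],s[i],ray(c,*ce[i],z)); return (l==i)
H,S,V=[hsv[...,i].astype(int) for i in range(3)]
cen((H>45)&(H<85)&(S>110),(340,250,380,280),.063,'key')
red=cen(((H<8)|(H>172))&(S>130),(260,220,310,275),.077,'lever')
pl=cen((H>90)&(H<120)&(S>50)&(V<140),(260,170,390,255),.06,'platform')
w=cen((V>150)&(S<50),(312,204,372,248),.0744,'plate')
pts=np.argwhere(w)[:,::-1].astype(np.float32)
r=cv2.minAreaRect(pts); b=cv2.boxPoints(r); P=np.array([ray(c,*p,.0744)[:2] for p in b]); print(b,P,P.mean(0),[np.linalg.norm(P[i]-P[i-1]) for i in range(4)])
pts=np.argwhere(red)[:,::-1]; print(cv2.minAreaRect(pts.astype(np.float32)))
```

```text
key [359.25       263.77272727] [356 260   8   8  44] [0.42688053 0.05531029 0.063     ]
lever [282.48148148 251.39506173] [280 243   6  18  81] [0.45762158 0.25475891 0.077     ]
platform [333.25 209.25] [330 208   9   3  12] [0.56980235 0.12332947 0.06      ]
plate [340.11015326 226.09482759] [ 316  209   50   35 1044] [0.5241218  0.10566806 0.0744    ]
[[315.14706 211.91176]
 [362.9412  208.23528]
 [365.38828 240.04704]
 [317.59415 243.72353]] [[0.56096594 0.17106666]
 [0.57131279 0.04585175]
 [0.48818762 0.03999284]
 [0.47797723 0.16410664]] [0.52461089 0.10525447] [np.float64(0.08328005386809606), np.float64(0.1256416825560763), np.float64(0.08333139561118261), np.float64(0.12453307660019569)]
((282.3963317871094, 251.43292236328125), (4.638124942779541, 17.337753295898438), 6.340190887451172)
```

View pics/crop1.png

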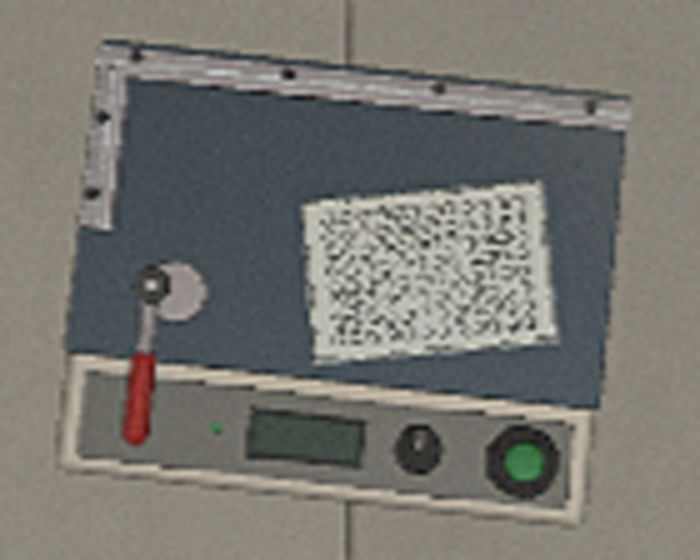

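The crop confirms it: white 96-well plate, corners at about (303,203), (542,183), (558,342) and (318,362) in the crop. Lever pivot (152,285), key (522,461), front corners (62,468) and (578,525). Now fit the shaker pose.

Run:
```python
from h import *
c=grab('top')
F=[((522,461),(-84,-105,63)),((62,468),(-115,142,43)),((578,525),(-115,-142,43)),((598,408),(-53,-142,60)),((152,285),(-14.7,98,85)),((103,42),(115,142,80)),((632,97),(115,-142,80)),((72,353),(-53,142,60))]
W=np.array([ray(c,255-.5+(u+.5)/5,172-.5+(v+.5)/5,s[2]/1e3)[:2] for (u,v),s in F])
S=np.array([s[:2] for _,s in F])/1e3
A=S-S.mean(0);B=W-W.mean(0)
th=np.arctan2((A[:,0]*B[:,1]-A[:,1]*B[:,0]).sum(),(A*B).sum())
Rm=np.array([[np.cos(th),-np.sin(th)],[np.sin(th),np.cos(th)]])
t=W.mean(0)-Rm@S.mean(0)
print('pose',t,th); print('res mm',((W-(S@Rm.T+t))*1e3).round(1).tolist())
toS=lambda p:((np.array(p)-t)@Rm*1e3).round(1)
P=np.array([[0.56096594,0.17106666],[0.57131279,0.04585175],[0.48818762,0.03999284],[0.47797723,0.16410664]])
print('plate',toS(P),toS(P.mean(0)))
d=P[0]-P[1]; print('plate ang rel',np.arctan2(-d[0],d[1])-th, 'lever',toS([.4576,.2548]))
np.savez('pose.npz',t=t,th=th)
# scene-camera check
s=grab('scene'); im=s['image'].copy()
hsv=cv2.cvtColor(im,cv2.COLOR_RGB2HSV)
m=((hsv[...,0]>45)&(hsv[...,0]<85)&(hsv[...,1]>110)).astype(np.uint8)
n,l,st,ce=cv2.connectedComponentsWithStats(m); i=1+np.argmax(st[1:,4]*((abs(ce[1:,0]-302)<15)))
k=Rm@[-.084,-.105]+t; print('key scene',ce[i],proj(s,[*k,.063]))
for p in [(-115,-142,43),(115,-142,60)]: print(p,proj(s,[*(Rm@(np.array(p[:2])/1e3)+t),p[2]/1e3]))
```

```text
pose [0.51985048 0.14963985] -0.10258381922976463
res mm [[1.3, 2.2], [1.5, -4.4], [2.3, 4.8], [1.9, 2.0], [0.8, -0.1], [-4.5, -2.4], [-3.3, 2.2], [0.0, -4.2]]
plate [[  38.7   25.5]
 [  61.8  -98. ]
 [ -20.3 -112.3]
 [ -43.1   10.1]] [  9.3 -43.7]
plate ang rel 0.185029240490227 lever [-72.7  98.2]
key scene [301.04285714 254.68571429] [301.62928987 253.28523078]
(-115, -142, 43) [298.99682453 274.41845882]
(115, -142, 60) [376.75907545 229.92468279]
```

```bash
cat >> h.py <<'E'
def S2W(x,y):
    d=np.load('pose.npz'); a=float(d['th']); c,s=np.cos(a),np.sin(a)
    return np.array([[c,-s],[s,c]])@(np.array([x,y])/1e3)+d['t']
def here():
    o=bot.get_obs(); d=np.load('pose.npz'); a=float(d['th']); M=R.from_quat(o['tool_rot']).as_matrix()
    c,s=np.cos(a),np.sin(a); p=((np.array(o['eef_pos'][:2])-d['t'])@np.array([[c,-s],[s,c]]))*1e3
    print('t %.2f shaker xy %s z %.1f tool-y angle in shaker %.1f F %s grip %.1f j %s'%(o['clock'],p.round(1),o['eef_pos'][2]*1e3,np.degrees(np.arctan2(M[1,1],M[0,1])-a),np.round(o['ft_force'],1),o['grip_width']*1e3,np.round(o['joint_pos'],2)))
    return o,M,a
def go(*wps):
    "rows (shaker x,y, z mm, tool-y angle in shaker deg) -> shifts from the present pose"
    o,M,a=here(); cur=np.degrees(np.arctan2(M[1,1],M[0,1])-a)
    for x,y,z,ang in wps:
        d=M.T@(np.array([*S2W(x,y),z/1e3])-o['eef_pos'])*1e3
        print((x,y,z,ang),'dx %.1f dy %.1f dz %.1f twist %.1f'%(*d,-(ang-cur)))
E
python3 -c "
from h import *
go((-62,-44,140,90),(-62,-44,66,90))"
```

```text
t 0.25 shaker xy [-375.6  281.5] z 230.9 tool-y angle in shaker 75.4 F [-0.9  0.6  0.9] grip 85.3 j [ 1.21  0.24  0.    1.34 -0.    1.57]
(-62, -44, 140, 90) dx -385.6 dy -235.6 dz 91.1 twist -14.6
(-62, -44, 66, 90) dx -385.6 dy -235.6 dz 165.1 twist -14.6
```

Request:
carry_out(
  plan=[
    {"dx": -30,"dy": -18,"dz": 0,"twist": -3,"fingers": -0.2},
    {"dx": -62,"dy": -38,"dz": 0,"twist": -6,"fingers": -0.2},
    {"dx": -95,"dy": -58,"dz": 0,"twist": -9,"fingers": -0.2},
    {"dx": -128,"dy": -78,"dz": 0,"twist": -12,"fingers": -0.2},
    {"dx": -160,"dy": -98,"dz": 0,"twist": -14.6,"fingers": -0.2},
  ],
)

```text
clock: 0.67
eef_pos: [0.2913, 0.319, 0.2313]
tool_rot: [0.05, 0.999, -0.0, 0.0]
ft_force: [0.1, 0.6, -0.4]
grip_width: 0.0512
grasp_force: 0.0
```

```bash
python3 -c "
from h import *
go((-62,-44,140,90),(-62,-44,66,90))"
```

```text
t 0.67 shaker xy [-244.7  145.1] z 231.3 tool-y angle in shaker 90.2 F [ 0.1  0.6 -0.4] grip 51.2 j [ 0.83  0.11 -0.16  1.3  -0.    0.93]
(-62, -44, 140, 90) dx -182.1 dy -189.6 dz 91.3 twist 0.2
(-62, -44, 66, 90) dx -182.1 dy -189.6 dz 165.3 twist 0.2
```

Request:
carry_out(
  plan=[
    {"dx": -25,"dy": -26,"dz": 5,"twist": 0,"fingers": -0.2},
    {"dx": -50,"dy": -52,"dz": 10,"twist": 0,"fingers": -0.2},
    {"dx": -76,"dy": -79,"dz": 20,"twist": 0,"fingers": -0.2},
    {"dx": -102,"dy": -106,"dz": 30,"twist": 0,"fingers": -0.2},
    {"dx": -128,"dy": -133,"dz": 40,"twist": 0,"fingers": -0.2},
  ],
)

```text
clock: 1.08
eef_pos: [0.4052, 0.1735, 0.1911]
tool_rot: [0.051, 0.999, 0.0, 0.0]
ft_force: [0.6, 1.6, -0.4]
grip_width: 0.0515
grasp_force: 0.0
```

Request:
carry_out(
  plan=[
    {"dx": -20,"dy": -20,"dz": 10,"twist": 0,"fingers": -0.2},
    {"dx": -40,"dy": -40,"dz": 20,"twist": 0,"fingers": -0.2},
    {"dx": -54,"dy": -56,"dz": 30,"twist": 0,"fingers": -0.2},
    {"dx": -54,"dy": -56,"dz": 40,"twist": 0,"fingers": -0.2},
    {"dx": -54,"dy": -56,"dz": 50,"twist": 0,"fingers": -0.2},
  ],
)

```text
clock: 1.5
eef_pos: [0.453, 0.1124, 0.1406]
tool_rot: [0.053, 0.999, -0.0, -0.0]
ft_force: [-0.3, -0.1, -0.2]
grip_width: 0.0513
grasp_force: 0.0
```

```bash
python3 -c "
from h import *
go((-62,-44,66,90))
c=grab('wrist','w1.png'); print(c['eye'],c['attitude'])
for p in [(-84,-105,63),(-84,-50,53),(98-5,0,80),(-53,-142,60)]: print(p,proj(c,[*S2W(*p[:2]),p[2]/1e3]))
"
```

```text
t 1.50 shaker xy [-62.7 -43.9] z 140.6 tool-y angle in shaker 89.8 F [-0.3 -0.1 -0.2] grip 51.3 j [ 0.24  0.24 -0.24  1.09 -0.    0.35]
(-62, -44, 66, 90) dx -0.7 dy -0.1 dz 74.6 twist -0.2
[0.36873217 0.12226192 0.28352839] [0.73314193 0.65965371 0.11067499 0.12292657]
(-84, -105, 63) [247.4417773  186.31971707]
(-84, -50, 53) [315.02732376 182.87895164]
(93, 0, 80) [368.28599188 367.11328734]
(-53, -142, 60) [208.80183864 219.9787297 ]
```

View pics/w1.png

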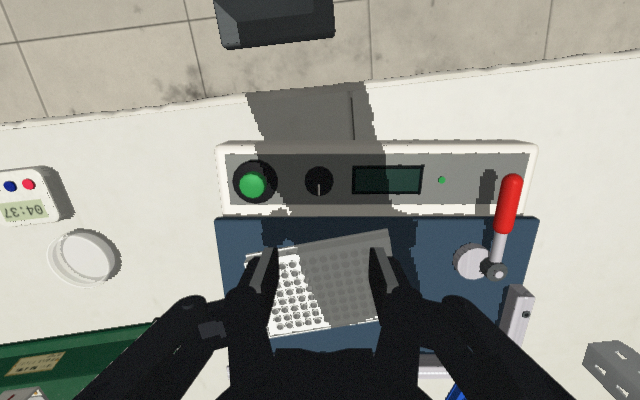

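Wrist view: key (252,185), dial (319,181), front corners (217,146) and (537,143), platform front corners (215,218) and (539,219), lever pivot (495,271). The plate's front edge lies in the clear ahead of the fingertips. I'll fit the shaker pose again from this view.

```bash
cat > fit.py <<'E'
from h import *
def fit(c,F,ls=False):
    W=np.array([ray(c,*p,s[2]/1e3)[:2] for p,s in F]); S=np.array([s[:2] for _,s in F])/1e3
    A=S-S.mean(0);B=W-W.mean(0)
    th=np.arctan2((A[:,0]*B[:,1]-A[:,1]*B[:,0]).sum(),(A*B).sum())
    Rm=np.array([[np.cos(th),-np.sin(th)],[np.sin(th),np.cos(th)]]); t=W.mean(0)-Rm@S.mean(0)
    print(t,th,((W-(S@Rm.T+t))@Rm*1e3).round(1).tolist()); return t,th
E
python3 - <<'E'
from fit import *
c=grab('wrist')
hsv=cv2.cvtColor(c['image'],cv2.COLOR_RGB2HSV); m=((hsv[...,0]>45)&(hsv[...,0]<85)&(hsv[...,1]>110)).astype(np.uint8)
n,l,s,ce=cv2.connectedComponentsWithStats(m); k=ce[1+np.argmax(s[1:,4])]; print(k)
a=fit(c,[(k,(-84,-105,63)),((319,181),(-84,-50,53)),((217,146),(-115,-142,43)),((537,143),(-115,142,43)),((215,218),(-53,-142,60)),((539,219),(-53,142,60))])
t=grab('top')
f=lambda u,v:(255-.5+(u+.5)/5,172-.5+(v+.5)/5)
b=fit(t,[(f(522,461),(-84,-105,63)),(f(418,448),(-84,-50,53)),(f(62,468),(-115,142,43)),(f(578,525),(-115,-142,43)),(f(598,408),(-53,-142,60)),(f(72,353),(-53,142,60))])
np.savez('pose.npz',t=(a[0]+b[0])/2,th=(a[1]+b[1])/2)
for z in (80,85,90):print(ray(c,495,271,z/1e3),S2W(-14.7,98))
go((-62,-44,66,90))
E
```

```text
[ 65.40838599 361.63048057]
[0.54124804 0.12687203] 0.03629685330011791 [[120.1, -190.9], [-30.4, 39.4], [-39.0, 50.0], [-3.7, 33.2], [-43.3, 39.1], [-3.7, 29.2]]
[0.52133994 0.14997397] -0.10200608793954817 [[-0.5, 1.9], [0.3, 1.1], [0.5, -4.6], [0.3, 4.6], [0.2, 1.7], [-0.9, -4.6]]
[0.51227011 0.25054164 0.08      ] [0.51982109 0.23685299]
[0.50868492 0.24736877 0.085     ] [0.51982109 0.23685299]
[0.50509973 0.2441959  0.09      ] [0.51982109 0.23685299]
t 1.65 shaker xy [-78.9 -27.6] z 140.6 tool-y angle in shaker 86.0 F [-0.5  0.4  0. ] grip 51.3 j [ 0.25  0.24 -0.25  1.09 -0.    0.35]
(-62, -44, 66, 90) dx -18.2 dy -15.1 dz 74.6 twist -4.0
```

Wrong green blob (the balance); use the seen key centre instead.

Run:
```python
from fit import *
c=grab('wrist')
a=fit(c,[((252,185.5),(-84,-105,63)),((319,181),(-84,-50,53)),((217,146),(-115,-142,43)),((537,143),(-115,142,43)),((215,218),(-53,-142,60)),((539,219),(-53,142,60))])
b=(np.array([0.52134,0.14997]),-0.1020)
np.savez('pose.npz',t=(a[0]+b[0])/2,th=(a[1]+b[1])/2)
print(np.load('pose.npz')['t'],np.load('pose.npz')['th'])
for z in (80,90):print(ray(c,495,271,z/1e3),S2W(-14.7,98))
d=lambda u,v:ray(c,u,v,.0744)[:2]-0
for u,v in [(246,257),(387,231)]: print('plate front corner world',d(u,v))
go((-62,-44,66,90))
```

```text
[0.51776179 0.15394081] -0.09966389204552531 [[-0.0, 0.7], [-1.0, 0.3], [1.7, 5.5], [-0.0, -6.9], [-1.2, 2.5], [0.5, -2.1]]
[0.5195509  0.15195541] -0.10083194602276266
[0.5138894  0.25280272 0.08      ] [0.51479035 0.25093736]
[0.50670429 0.24643346 0.09      ] [0.51479035 0.25093736]
plate front corner world [0.48241768 0.04513558]
plate front corner world [0.47038501 0.16475461]
t 1.70 shaker xy [-63.3 -44.8] z 141.3 tool-y angle in shaker 89.9 F [-0. -0. -0.] grip 51.4 j [ 0.25  0.24 -0.24  1.09 -0.    0.35]
(-62, -44, 66, 90) dx -1.3 dy 0.8 dz 75.3 twist -0.1
```

Request:
carry_out(
  plan=[
    {"dx": 7,"dy": 0,"dz": 15,"twist": 0,"fingers": -0.2},
    {"dx": 7,"dy": 0,"dz": 35,"twist": 0,"fingers": -0.2},
    {"dx": 7,"dy": 0,"dz": 55,"twist": 0,"fingers": -0.2},
    {"dx": 7,"dy": 0,"dz": 72,"twist": 0,"fingers": -0.2},
    {"dx": 7,"dy": 0,"dz": 78,"twist": 0,"fingers": -0.2},
  ],
)

```text
clock: 2.12
eef_pos: [0.4441, 0.1147, 0.0621]
tool_rot: [0.051, 0.999, -0.0, -0.001]
ft_force: [-0.3, 0.4, 0.1]
grip_width: 0.0514
grasp_force: 0.0
```

```bash
python3 -c "
from h import *
go((0,-44,63,90))
c=grab('scene'); cv2.imwrite('pics/s2.png',cv2.resize(c['image'][160:300,230:400],None,fx=4,fy=4)[:,:,::-1])"
```

```text
t 2.12 shaker xy [-71.3 -44.7] z 62.1 tool-y angle in shaker 89.9 F [-0.3  0.4  0.1] grip 51.4 j [ 0.25  0.31 -0.38  0.88 -0.    0.35]
(0, -44, 63, 90) dx -71.3 dy 0.7 dz -1.1 twist -0.1
```

View pics/s2.png

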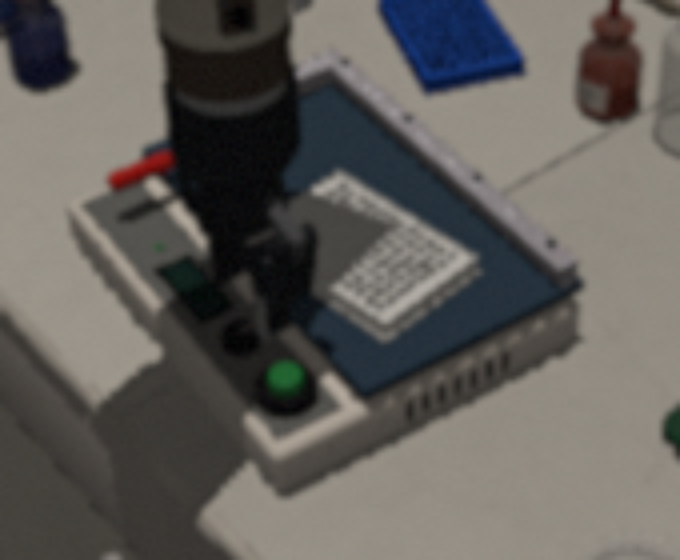

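The crop shows the fingers just in front of the plate at (290,320), clear of the key and dial. Push to the rail.

Request:
carry_out(
  plan=[
    {"dx": -8,"dy": 0,"dz": -1,"twist": 0,"fingers": -0.2},
    {"dx": -16,"dy": 0,"dz": -1,"twist": 0,"fingers": -0.2},
    {"dx": -24,"dy": 0,"dz": -1,"twist": 0,"fingers": -0.2},
    {"dx": -32,"dy": 0,"dz": -1,"twist": 0,"fingers": -0.2},
    {"dx": -40,"dy": 0,"dz": -1,"twist": 0,"fingers": -0.2},
  ],
)

```text
clock: 2.58
eef_pos: [0.4869, 0.1105, 0.0652]
tool_rot: [0.052, 0.999, 0.0, 0.001]
ft_force: [-0.3, -0.0, -0.2]
grip_width: 0.0511
grasp_force: 0.2
```

Request:
carry_out(
  plan=[
    {"dx": -7,"dy": 0,"dz": 0,"twist": 0,"fingers": -0.2},
    {"dx": -14,"dy": 0,"dz": 0,"twist": 0,"fingers": -0.2},
    {"dx": -20,"dy": 0,"dz": 0,"twist": 0,"fingers": -0.2},
    {"dx": -25,"dy": 0,"dz": 0,"twist": 0,"fingers": -0.2},
    {"dx": -27,"dy": 0,"dz": 0,"twist": 0,"fingers": -0.2},
  ],
)

```text
clock: 3.0
eef_pos: [0.5128, 0.1075, 0.0642]
tool_rot: [0.052, 0.999, -0.0, 0.0]
ft_force: [-0.2, 0.9, 0.2]
grip_width: 0.0514
grasp_force: 0.3
```

```bash
python3 -c "
from h import *
here()"
```

```text
t 3.00 shaker xy [ -2.3 -44.9] z 64.2 tool-y angle in shaker 89.9 F [-0.2  0.9  0.2] grip 51.4 j [ 0.21  0.42 -0.2   0.95 -0.    0.31]
```

Request:
carry_out(
  plan=[
    {"dx": -1,"dy": 0,"dz": 0,"twist": 0,"fingers": -0.2},
    {"dx": -2,"dy": 0,"dz": 0,"twist": 0,"fingers": -0.2},
    {"dx": -3,"dy": 0,"dz": 0,"twist": 0,"fingers": -0.2},
    {"dx": -4,"dy": 0,"dz": 0,"twist": 0,"fingers": -0.2},
    {"dx": -4,"dy": 0,"dz": 0,"twist": 0,"fingers": -0.2},
  ],
)

```text
clock: 3.42
eef_pos: [0.516, 0.1072, 0.0643]
tool_rot: [0.051, 0.999, -0.0, 0.0]
ft_force: [-0.3, -0.1, -0.4]
grip_width: 0.0511
grasp_force: 0.0
```

```bash
python3 -c "
from h import *
here()
c=grab('top'); cv2.imwrite('pics/t3.png',cv2.resize(c['image'][172:284,255:395],None,fx=5,fy=5)[:,:,::-1])"
```

```text
t 3.42 shaker xy [  1.  -44.8] z 64.3 tool-y angle in shaker 89.9 F [-0.3 -0.1 -0.4] grip 51.1 j [ 0.2   0.43 -0.19  0.95 -0.    0.31]
```

View pics/t3.png

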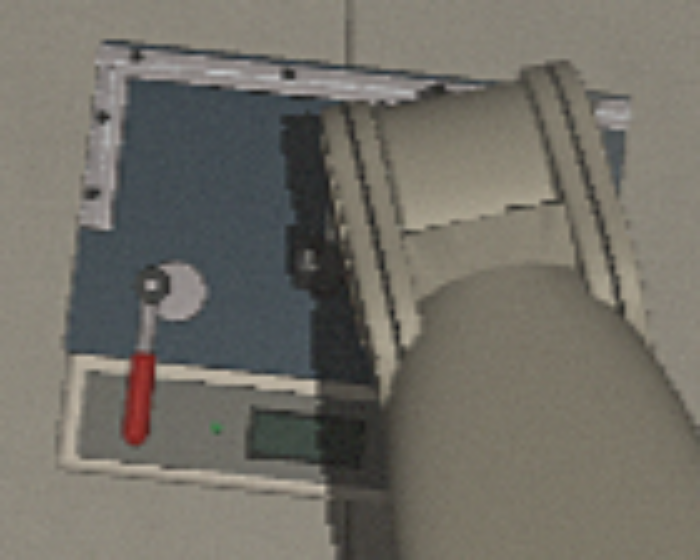

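The arm covers the plate in this view, so I'll continue by force.

Request:
carry_out(
  plan=[
    {"dx": -1,"dy": 0,"dz": 0,"twist": 0,"fingers": -0.2},
    {"dx": -2,"dy": 0,"dz": 0,"twist": 0,"fingers": -0.2},
    {"dx": -3,"dy": 0,"dz": 0,"twist": 0,"fingers": -0.2},
    {"dx": -3,"dy": 0,"dz": 0,"twist": 0,"fingers": -0.2},
    {"dx": -3,"dy": 0,"dz": 0,"twist": 0,"fingers": -0.2},
  ],
)

```text
clock: 3.88
eef_pos: [0.5186, 0.107, 0.0642]
tool_rot: [0.051, 0.999, 0.0, -0.0]
ft_force: [-1.9, 1.1, 1.8]
grip_width: 0.0508
grasp_force: 0.9
```

Request:
carry_out(
  plan=[
    {"dx": -1,"dy": 0,"dz": 0,"twist": 0,"fingers": -0.2},
    {"dx": -2,"dy": 0,"dz": 0,"twist": 0,"fingers": -0.2},
    {"dx": -2,"dy": 0,"dz": 0,"twist": 0,"fingers": -0.2},
    {"dx": -2,"dy": 0,"dz": 0,"twist": 0,"fingers": -0.2},
    {"dx": -2,"dy": 0,"dz": 0,"twist": 0,"fingers": -0.2},
  ],
)

```text
clock: 4.3
eef_pos: [0.5186, 0.1069, 0.0641]
tool_rot: [0.051, 0.999, 0.0, -0.002]
ft_force: [-6.4, 1.2, 5.9]
grip_width: 0.0511
grasp_force: 3.4
```

```bash
python3 -c "
from h import *
here()"
```

```text
t 4.30 shaker xy [  3.6 -44.9] z 64.1 tool-y angle in shaker 89.9 F [-6.4  1.2  5.9] grip 51.1 j [ 0.2   0.43 -0.18  0.96  0.    0.31]
```

Request:
carry_out(
  plan=[
    {"dx": 4,"dy": 0,"dz": 0,"twist": 0,"fingers": -0.2},
    {"dx": 14,"dy": 0,"dz": -5,"twist": 0,"fingers": -0.2},
    {"dx": 14,"dy": 0,"dz": -30,"twist": 6,"fingers": -0.2},
    {"dx": 14,"dy": -25,"dz": -60,"twist": 13,"fingers": -0.2},
    {"dx": 14,"dy": -55,"dz": -60,"twist": 20,"fingers": -0.2},
  ],
)

```text
clock: 4.72
eef_pos: [0.5052, 0.0548, 0.13]
tool_rot: [0.225, 0.974, 0.002, 0.005]
ft_force: [2.2, -0.6, 0.6]
grip_width: 0.0513
grasp_force: 0.0
```

```bash
python3 -c "
from h import *
go((52,-137,125,0))"
```

```text
t 4.72 shaker xy [ -4.5 -98.1] z 130.0 tool-y angle in shaker 69.8 F [ 2.2 -0.6  0.6] grip 51.3 j [ 0.11  0.32 -0.17  1.08 -0.    0.56]
(52, -137, 125, 0) dx -66.4 dy -17.0 dz 5.5 twist 69.8
```

Request:
carry_out(
  plan=[
    {"dx": -14,"dy": -4,"dz": 0,"twist": 7,"fingers": 0.06},
    {"dx": -27,"dy": -7,"dz": 0,"twist": 14,"fingers": 0.06},
    {"dx": -40,"dy": -10,"dz": 0,"twist": 21,"fingers": 0.06},
    {"dx": -53,"dy": -14,"dz": 0,"twist": 28,"fingers": 0.06},
    {"dx": -66.4,"dy": -17,"dz": 0,"twist": 35,"fingers": 0.06},
  ],
)

```text
clock: 5.13
eef_pos: [0.5541, 0.0085, 0.1249]
tool_rot: [0.51, 0.86, 0.0, 0.001]
ft_force: [-0.4, 0.1, -0.6]
grip_width: 0.0401
grasp_force: 0.0
```

Request:
carry_out(
  plan=[
    {"dx": 0,"dy": 0,"dz": 0,"twist": 7,"fingers": 0.06},
    {"dx": 0,"dy": 0,"dz": 0,"twist": 14,"fingers": 0.06},
    {"dx": 0,"dy": 0,"dz": 0,"twist": 21,"fingers": 0.06},
    {"dx": 0,"dy": 0,"dz": 0,"twist": 28,"fingers": 0.06},
    {"dx": 0,"dy": 0,"dz": 0,"twist": 35,"fingers": 0.06},
  ],
)

```text
clock: 5.55
eef_pos: [0.5537, 0.009, 0.1247]
tool_rot: [0.745, 0.667, 0.0, 0.001]
ft_force: [-0.4, 0.1, -0.1]
grip_width: 0.0404
grasp_force: 0.0
```

```bash
python3 -c "
from h import *
go((52,-137,64,0))
c=grab('wrist','w4.png')
for p in [(93,-142,80),(93,128,80),(98-85.5,-43,74.4),(55,-108,74.4)]: print(p,proj(c,[*S2W(*p[:2]),p[2]/1e3]))"
```

```text
t 5.55 shaker xy [  48.4 -138.8] z 124.7 tool-y angle in shaker -0.5 F [-0.4  0.1 -0.1] grip 40.4 j [ 0.02  0.41 -0.04  1.12 -0.    1.7 ]
(52, -137, 64, 0) dx 1.8 dy 3.5 dz 60.7 twist -0.5
(93, -142, 80) [384.63107834 230.56014062]
(93, 128, 80) [ 425.66795416 -354.13542425]
(12.5, -43, 74.4) [266.77935941  86.85687741]
(55, -108, 74.4) [332.88932157 184.32478853]
```

View pics/w4.png

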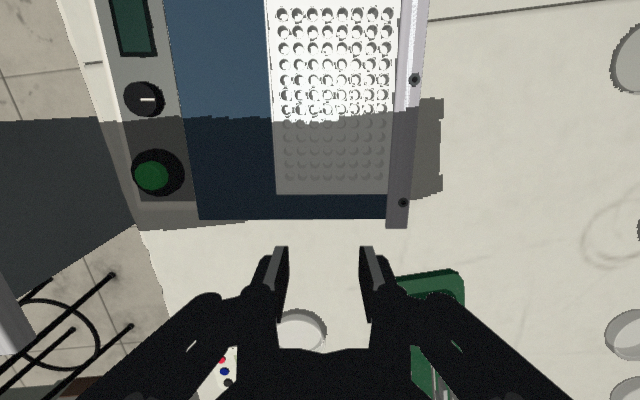

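Wrist view: plate square against the rail, right edge at row 194 (shaker y ≈ -112), fingertips just right of the platform and in line. Descend and push left.

Request:
carry_out(
  plan=[
    {"dx": 1,"dy": 2.5,"dz": 20,"twist": -0.5,"fingers": 0.06},
    {"dx": 1,"dy": 2.5,"dz": 42,"twist": -0.5,"fingers": 0.06},
    {"dx": 1,"dy": 2.5,"dz": 60,"twist": -0.5,"fingers": 0.06},
    {"dx": -5,"dy": 2.5,"dz": 60,"twist": -0.5,"fingers": 0.06},
    {"dx": -10,"dy": 2.5,"dz": 60,"twist": -0.5,"fingers": 0.06},
  ],
)

```text
clock: 6.02
eef_pos: [0.5541, -0.0014, 0.0638]
tool_rot: [0.739, 0.674, -0.001, -0.001]
ft_force: [0.5, -0.5, 0.9]
grip_width: 0.0402
grasp_force: 0.0
```

```bash
python3 -c "
from h import *
go((51,-20,64,0))"
```

```text
t 6.02 shaker xy [  49.8 -149.1] z 63.8 tool-y angle in shaker 0.5 F [ 0.5 -0.5  0.9] grip 40.2 j [-0.    0.47 -0.12  0.98 -0.    1.66]
(51, -20, 64, 0) dx 129.1 dy 2.3 dz -0.3 twist 0.5
```

Request:
carry_out(
  plan=[
    {"dx": 10,"dy": 0.5,"dz": 0,"twist": 0.5,"fingers": 0.06},
    {"dx": 20,"dy": 1,"dz": 0,"twist": 0.5,"fingers": 0.06},
    {"dx": 30,"dy": 1,"dz": 0,"twist": 0.5,"fingers": 0.06},
    {"dx": 40,"dy": 1,"dz": 0,"twist": 0.5,"fingers": 0.06},
    {"dx": 50,"dy": 1,"dz": 0,"twist": 0.5,"fingers": 0.06},
  ],
)

```text
clock: 6.43
eef_pos: [0.5615, 0.0496, 0.0652]
tool_rot: [0.742, 0.67, 0.001, 0.001]
ft_force: [-0.3, -0.4, -0.2]
grip_width: 0.0402
grasp_force: 0.3
```

```bash
python3 -c "
from h import *
go((51,-20,64,0))"
```

```text
t 6.43 shaker xy [ 52.  -97.6] z 65.2 tool-y angle in shaker -0.1 F [-0.3 -0.4 -0.2] grip 40.2 j [ 0.09  0.49 -0.09  0.99 -0.    1.76]
(51, -20, 64, 0) dx 77.6 dy -1.1 dz 1.2 twist -0.1
```

Request:
carry_out(
  plan=[
    {"dx": 10,"dy": -0.5,"dz": 0.5,"twist": 0,"fingers": 0.06},
    {"dx": 20,"dy": -1,"dz": 0.5,"twist": 0,"fingers": 0.06},
    {"dx": 30,"dy": -1,"dz": 0.5,"twist": 0,"fingers": 0.06},
    {"dx": 40,"dy": -1,"dz": 0.5,"twist": 0,"fingers": 0.06},
    {"dx": 50,"dy": -1,"dz": 0.5,"twist": 0,"fingers": 0.06},
  ],
)

```text
clock: 6.85
eef_pos: [0.5649, 0.0996, 0.0637]
tool_rot: [0.742, 0.67, -0.0, -0.0]
ft_force: [0.4, -0.8, 0.3]
grip_width: 0.04
grasp_force: 0.3
```

Request:
carry_out(
  plan=[
    {"dx": 8,"dy": 0,"dz": 0,"twist": 0,"fingers": 0.06},
    {"dx": 15,"dy": 0,"dz": 0,"twist": 0,"fingers": 0.06},
    {"dx": 21,"dy": 0,"dz": 0,"twist": 0,"fingers": 0.06},
    {"dx": 25,"dy": 0,"dz": 0,"twist": 0,"fingers": 0.06},
    {"dx": 27,"dy": 0,"dz": 0,"twist": 0,"fingers": 0.06},
  ],
)

```text
clock: 7.27
eef_pos: [0.5677, 0.1259, 0.0637]
tool_rot: [0.742, 0.67, -0.0, -0.0]
ft_force: [0.0, -1.1, 0.5]
grip_width: 0.0401
grasp_force: 0.3
```

Request:
carry_out(
  plan=[
    {"dx": 1,"dy": 0,"dz": 0,"twist": 0,"fingers": 0.06},
    {"dx": 2.5,"dy": 0,"dz": 0,"twist": 0,"fingers": 0.06},
    {"dx": 4,"dy": 0,"dz": 0,"twist": 0,"fingers": 0.06},
    {"dx": 5,"dy": 0,"dz": 0,"twist": 0,"fingers": 0.06},
    {"dx": 5,"dy": 0,"dz": 0,"twist": 0,"fingers": 0.06},
  ],
)

```text
clock: 7.68
eef_pos: [0.5682, 0.1303, 0.0638]
tool_rot: [0.743, 0.67, 0.0, -0.0]
ft_force: [0.1, 0.2, 0.7]
grip_width: 0.0398
grasp_force: 0.0
```

```bash
python3 -c "
from h import *
here()"
```

```text
t 7.68 shaker xy [ 50.6 -16.6] z 63.8 tool-y angle in shaker -0.1 F [0.1 0.2 0.7] grip 39.8 j [ 0.23  0.52 -0.03  1.02  0.    1.9 ]
```

Request:
carry_out(
  plan=[
    {"dx": 1.5,"dy": 0,"dz": 0,"twist": 0,"fingers": 0.06},
    {"dx": 3,"dy": 0,"dz": 0,"twist": 0,"fingers": 0.06},
    {"dx": 4.5,"dy": 0,"dz": 0,"twist": 0,"fingers": 0.06},
    {"dx": 5.5,"dy": 0,"dz": 0,"twist": 0,"fingers": 0.06},
    {"dx": 5.5,"dy": 0,"dz": 0,"twist": 0,"fingers": 0.06},
  ],
)

```text
clock: 8.1
eef_pos: [0.5688, 0.1361, 0.0638]
tool_rot: [0.742, 0.67, 0.0, -0.0]
ft_force: [-0.1, 0.2, -0.2]
grip_width: 0.0403
grasp_force: 0.0
```

Request:
carry_out(
  plan=[
    {"dx": 1,"dy": 0,"dz": 0,"twist": 0,"fingers": 0.06},
    {"dx": 2,"dy": 0,"dz": 0,"twist": 0,"fingers": 0.06},
    {"dx": 3,"dy": 0,"dz": 0,"twist": 0,"fingers": 0.06},
    {"dx": 3,"dy": 0,"dz": 0,"twist": 0,"fingers": 0.06},
    {"dx": 3,"dy": 0,"dz": 0,"twist": 0,"fingers": 0.06},
  ],
)

```text
clock: 8.52
eef_pos: [0.5689, 0.1369, 0.0638]
tool_rot: [0.743, 0.669, -0.001, 0.001]
ft_force: [-0.9, -5.6, 1.1]
grip_width: 0.04
grasp_force: 2.8
```

```bash
python3 -c "
from h import *
here()"
```

```text
t 8.52 shaker xy [ 50.6 -10. ] z 63.8 tool-y angle in shaker -0.2 F [-0.9 -5.6  1.1] grip 40.0 j [ 0.24  0.53 -0.02  1.02 -0.    1.91]
```

Request:
carry_out(
  plan=[
    {"dx": -5,"dy": 0,"dz": 0,"twist": 0,"fingers": 0.06},
    {"dx": -16,"dy": 0,"dz": -5,"twist": 0,"fingers": 0.06},
    {"dx": -16,"dy": 0,"dz": -35,"twist": -6,"fingers": 0.3},
    {"dx": -12,"dy": -20,"dz": -60,"twist": -13,"fingers": 0.3},
    {"dx": -5,"dy": -45,"dz": -60,"twist": -20,"fingers": 0.3},
  ],
)

```text
clock: 8.93
eef_pos: [0.5284, 0.1383, 0.1293]
tool_rot: [0.614, 0.79, 0.005, 0.003]
ft_force: [0.8, 0.6, -0.2]
grip_width: 0.0302
grasp_force: 0.0
```

Request:
carry_out(
  plan=[
    {"dx": 0,"dy": -10,"dz": 0,"twist": -7,"fingers": 0.3},
    {"dx": 0,"dy": -20,"dz": 0,"twist": -14,"fingers": 0.3},
    {"dx": 0,"dy": -30,"dz": 0,"twist": -21,"fingers": 0.3},
    {"dx": 0,"dy": -35,"dz": 0,"twist": -28,"fingers": 0.3},
    {"dx": 0,"dy": -35,"dz": 0,"twist": -35,"fingers": 0.3},
  ],
)

```text
clock: 9.35
eef_pos: [0.4886, 0.1293, 0.1244]
tool_rot: [0.347, 0.938, 0.0, -0.0]
ft_force: [-0.8, 0.0, -0.2]
grip_width: 0.0298
grasp_force: 0.0
```

```bash
python3 -c "
from h import *
go((-25,31,125,90))"
```

```text
t 9.35 shaker xy [-28.5 -25.6] z 124.4 tool-y angle in shaker 55.2 F [-0.8  0.  -0.2] grip 29.8 j [ 0.26  0.32 -0.17  1.08  0.    0.97]
(-25, 31, 125, 90) dx 29.4 dy 48.5 dz -0.6 twist -34.8
```

Request:
carry_out(
  plan=[
    {"dx": 6,"dy": 10,"dz": 0,"twist": -7,"fingers": 0.3},
    {"dx": 12,"dy": 20,"dz": 0,"twist": -14,"fingers": 0.3},
    {"dx": 18,"dy": 30,"dz": 0,"twist": -21,"fingers": 0.3},
    {"dx": 24,"dy": 40,"dz": 0,"twist": -28,"fingers": 0.3},
    {"dx": 29.4,"dy": 48.5,"dz": 0,"twist": -34.8,"fingers": 0.3},
  ],
)

```text
clock: 9.77
eef_pos: [0.4997, 0.1862, 0.1243]
tool_rot: [0.05, 0.999, 0.001, 0.0]
ft_force: [0.1, -0.4, -0.1]
grip_width: 0.0301
grasp_force: 0.0
```

```bash
python3 -c "
from h import *
go((-25,31,64,90),(-2,31,64,90))
c=grab('wrist','w5.png')
for p in [(93,123,80),(93,0,80),(13.7,1.4,74.4),(13.7,126,74.4),(-14.7,98,85)]: print(p,proj(c,[*S2W(*p[:2]),p[2]/1e3]))"
```

```text
t 9.77 shaker xy [-23.2  32. ] z 124.3 tool-y angle in shaker 90.0 F [ 0.1 -0.4 -0.1] grip 30.1 j [ 0.36  0.37 -0.1   1.1   0.    0.46]
(-25, 31, 64, 90) dx 1.8 dy -1.1 dz 60.3 twist 0.0
(-2, 31, 64, 90) dx -21.2 dy -1.1 dz 60.3 twist 0.0
(93, 123, 80) [427.13985402 349.46873962]
(93, 0, 80) [285.12106741 349.51797122]
(13.7, 1.4, 74.4) [283.41630538 266.41538469]
(13.7, 126, 74.4) [440.64327748 266.43289632]
(-14.7, 98, 85) [413.18921202 240.38706345]
```

View pics/w5.png

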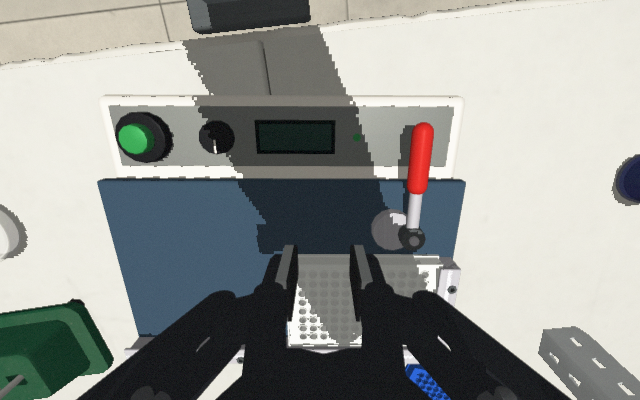

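The plate sits in the corner, with its front edge at row ~258. The cam disc at (393,230) is clear of the push lane, x 275–365. Confirm with a second press towards the rail.

Request:
carry_out(
  plan=[
    {"dx": 4,"dy": -1,"dz": 20,"twist": 0,"fingers": 0.3},
    {"dx": 4,"dy": -1,"dz": 40,"twist": 0,"fingers": 0.3},
    {"dx": 4,"dy": -1,"dz": 60,"twist": 0,"fingers": 0.3},
    {"dx": -6,"dy": -1,"dz": 60,"twist": 0,"fingers": 0.3},
    {"dx": -15,"dy": -1,"dz": 60,"twist": 0,"fingers": 0.3},
  ],
)

```text
clock: 10.23
eef_pos: [0.5131, 0.1823, 0.0629]
tool_rot: [0.054, 0.999, -0.0, -0.001]
ft_force: [0.3, -0.7, -0.2]
grip_width: 0.0301
grasp_force: 0.0
```

Request:
carry_out(
  plan=[
    {"dx": -3,"dy": 0,"dz": 0,"twist": 0,"fingers": 0.3},
    {"dx": -6,"dy": 0,"dz": 0,"twist": 0,"fingers": 0.3},
    {"dx": -9,"dy": 0,"dz": 0,"twist": 0,"fingers": 0.3},
    {"dx": -11,"dy": 0,"dz": 0,"twist": 0,"fingers": 0.3},
    {"dx": -12,"dy": 0,"dz": 0,"twist": 0,"fingers": 0.3},
  ],
)

```text
clock: 10.65
eef_pos: [0.5262, 0.1819, 0.0642]
tool_rot: [0.053, 0.999, 0.0, -0.0]
ft_force: [-1.6, 1.0, 1.3]
grip_width: 0.0295
grasp_force: 1.1
```

```bash
python3 -c "
from h import *
here()"
```

```text
t 10.65 shaker xy [ 3.6 30.4] z 64.2 tool-y angle in shaker 89.7 F [-1.6  1.   1.3] grip 29.5 j [ 0.33  0.48 -0.11  0.98  0.    0.44]
```

Request:
carry_out(
  plan=[
    {"dx": -1.5,"dy": 0,"dz": 0,"twist": 0,"fingers": 0.3},
    {"dx": -2.5,"dy": 0,"dz": 0,"twist": 0,"fingers": 0.3},
    {"dx": -2.5,"dy": 0,"dz": 0,"twist": 0,"fingers": 0.3},
    {"dx": 2,"dy": 0,"dz": 0,"twist": 0,"fingers": 0.3},
    {"dx": 10,"dy": 0,"dz": 0,"twist": 0,"fingers": 0.3},
  ],
)

```text
clock: 11.07
eef_pos: [0.5169, 0.1831, 0.064]
tool_rot: [0.053, 0.999, 0.0, 0.001]
ft_force: [1.3, -0.1, 0.5]
grip_width: 0.0299
grasp_force: 0.0
```

```bash
python3 -c "
from h import *
go((-25,31,130,90),(-65,128,130,90),(-65,128,68,90))
c=grab('top')
hsv=cv2.cvtColor(c['image'],cv2.COLOR_RGB2HSV); m=((hsv[...,0]<8)|(hsv[...,0]>172))&(hsv[...,1]>130); m[:220]=0;m[275:]=0;m[:,:260]=0;m[:,310:]=0
q=np.argwhere(m)[:,::-1].astype(np.float32); print(len(q))
r=cv2.fitLine(q,cv2.DIST_L2,0,.01,.01).ravel(); print(r)
d=np.load('pose.npz'); a=float(d['th'])
P=[ray(c,*(r[2:]+k*r[:2]),.077)[:2]-d['t'] for k in (-9,0,9)]
for p in P: print((p@np.array([[np.cos(a),-np.sin(a)],[np.sin(a),np.cos(a)]])*1e3).round(1))
"
```

```text
t 11.07 shaker xy [-5.7 30.7] z 64.0 tool-y angle in shaker 89.7 F [ 1.3 -0.1  0.5] grip 29.9 j [ 0.34  0.46 -0.14  0.97 -0.    0.45]
(-25, 31, 130, 90) dx 19.1 dy 0.2 dz -66.1 twist -0.3
(-65, 128, 130, 90) dx 59.7 dy 96.9 dz -66.1 twist -0.3
(-65, 128, 68, 90) dx 59.9 dy 96.9 dz -4.1 twist -0.3
81
[ 1.1120867e-01 -9.9379706e-01  2.8243210e+02  2.5139507e+02]
[-95.   96.1]
[-72.   96.2]
[-48.8  96.3]
```

Request:
carry_out(
  plan=[
    {"dx": 15,"dy": 0,"dz": -15,"twist": 0,"fingers": 1},
    {"dx": 20,"dy": 0,"dz": -45,"twist": 0,"fingers": 1},
    {"dx": 35,"dy": 30,"dz": -66,"twist": 0,"fingers": 1},
    {"dx": 55,"dy": 65,"dz": -66,"twist": 0,"fingers": 1},
    {"dx": 75,"dy": 100,"dz": -66,"twist": 0,"fingers": 1},
  ],
)

```text
clock: 11.53
eef_pos: [0.4534, 0.2917, 0.1322]
tool_rot: [0.055, 0.999, 0.001, 0.002]
ft_force: [-0.1, 0.9, -1.5]
grip_width: 0.0003
grasp_force: 0.0
```

```bash
python3 -c "
from h import *
go((-85,133,66,90))"
```

```text
t 11.53 shaker xy [-79.9 132.3] z 132.2 tool-y angle in shaker 89.5 F [-0.1  0.9 -1.5] grip 0.3 j [ 0.57  0.38 -0.07  1.12 -0.    0.68]
(-85, 133, 66, 90) dx 5.4 dy 0.4 dz 66.1 twist -0.5
```

Request:
carry_out(
  plan=[
    {"dx": 5,"dy": 1,"dz": 20,"twist": -0.5,"fingers": 1},
    {"dx": 5,"dy": 1,"dz": 42,"twist": -0.5,"fingers": 1},
    {"dx": 5,"dy": 1,"dz": 66,"twist": -0.5,"fingers": 1},
    {"dx": 5,"dy": 1,"dz": 66,"twist": -0.5,"fingers": 1},
    {"dx": 5,"dy": 1,"dz": 66,"twist": -0.5,"fingers": 1},
  ],
)

```text
clock: 11.95
eef_pos: [0.4462, 0.2912, 0.0629]
tool_rot: [0.049, 0.999, -0.001, -0.001]
ft_force: [0.0, 0.3, 0.9]
grip_width: -0.0
grasp_force: 0.0
```

```bash
python3 -c "
from h import *
w=[]
for a in (.0,.15,.3,.45,.6,.75,.9,1.05,1.2,1.3,1.4,1.5,1.6,1.7):
    r=62+4*a; C=np.array([-14.7,98])+r*np.array([-np.cos(a),-np.sin(a)])-7*np.array([np.sin(a),-np.cos(a)])-[11,-14.5]
    w.append((*C.round(1),66,90))
go(*w)"
```

```text
t 11.95 shaker xy [-87.  131.2] z 62.9 tool-y angle in shaker 90.2 F [0.  0.3 0.9] grip -0.0 j [ 0.58  0.44 -0.18  0.96 -0.    0.68]
(np.float64(-87.7), np.float64(119.5), 66, 90) dx 0.7 dy -11.7 dz -3.1 twist 0.2
(np.float64(-88.6), np.float64(110.1), 66, 90) dx 1.6 dy -21.1 dz -3.0 twist 0.2
(np.float64(-88.1), np.float64(100.5), 66, 90) dx 1.2 dy -30.7 dz -3.0 twist 0.2
(np.float64(-86.2), np.float64(91.1), 66, 90) dx -0.7 dy -40.1 dz -3.0 twist 0.2
(np.float64(-82.8), np.float64(81.9), 66, 90) dx -4.1 dy -49.3 dz -3.0 twist 0.2
(np.float64(-78.0), np.float64(73.3), 66, 90) dx -8.8 dy -57.9 dz -3.0 twist 0.2
(np.float64(-72.0), np.float64(65.5), 66, 90) dx -14.8 dy -65.7 dz -3.0 twist 0.2
(np.float64(-64.7), np.float64(58.6), 66, 90) dx -22.1 dy -72.7 dz -3.0 twist 0.2
(np.float64(-56.4), np.float64(52.8), 66, 90) dx -30.4 dy -78.5 dz -3.0 twist 0.2
(np.float64(-50.4), np.float64(49.6), 66, 90) dx -36.4 dy -81.7 dz -3.0 twist 0.2
(np.float64(-44.1), np.float64(47.1), 66, 90) dx -42.7 dy -84.2 dz -3.0 twist 0.2
(np.float64(-37.5), np.float64(45.2), 66, 90) dx -49.3 dy -86.1 dz -3.0 twist 0.2
(np.float64(-30.7), np.float64(43.9), 66, 90) dx -56.1 dy -87.5 dz -3.0 twist 0.2
(np.float64(-23.8), np.float64(43.4), 66, 90) dx -62.9 dy -88.0 dz -3.0 twist 0.2
```

Request:
carry_out(
  plan=[
    {"dx": 1,"dy": -12,"dz": -3,"twist": 0,"fingers": 1},
    {"dx": 1.5,"dy": -21,"dz": -3,"twist": 0,"fingers": 1},
    {"dx": 1,"dy": -31,"dz": -3,"twist": 0,"fingers": 1},
    {"dx": -1,"dy": -40,"dz": -3,"twist": 0,"fingers": 1},
    {"dx": -4,"dy": -49,"dz": -3,"twist": 0,"fingers": 1},
  ],
)

```text
clock: 12.37
eef_pos: [0.4476, 0.2421, 0.0683]
tool_rot: [0.049, 0.999, 0.001, 0.001]
ft_force: [0.2, 2.8, 0.8]
grip_width: -0.0
grasp_force: 1.2
```

Request:
carry_out(
  plan=[
    {"dx": -5,"dy": -8.5,"dz": 0,"twist": 0,"fingers": 1},
    {"dx": -11,"dy": -16.5,"dz": 0,"twist": 0,"fingers": 1},
    {"dx": -18,"dy": -23.5,"dz": 0,"twist": 0,"fingers": 1},
    {"dx": -26,"dy": -29,"dz": 0,"twist": 0,"fingers": 1},
    {"dx": -32,"dy": -32,"dz": 0,"twist": 0,"fingers": 1},
  ],
)

```text
clock: 12.78
eef_pos: [0.4755, 0.2063, 0.0664]
tool_rot: [0.049, 0.999, -0.001, -0.001]
ft_force: [-1.7, 0.4, 1.7]
grip_width: 0.0001
grasp_force: 1.1
```

```bash
python3 -c "
from h import *
go((-44.1,47,65,90),(-37.5,45.2,65,90),(-30.7,44,65,90),(-26,43.4,65,90))"
```

```text
t 12.78 shaker xy [-49.3  49.6] z 66.4 tool-y angle in shaker 90.1 F [-1.7  0.4  1.7] grip 0.1 j [ 0.41  0.41 -0.21  0.95 -0.    0.51]
(-44.1, 47, 65, 90) dx -5.2 dy -2.6 dz 1.4 twist 0.1
(-37.5, 45.2, 65, 90) dx -11.8 dy -4.4 dz 1.4 twist 0.1
(-30.7, 44, 65, 90) dx -18.6 dy -5.6 dz 1.4 twist 0.1
(-26, 43.4, 65, 90) dx -23.3 dy -6.2 dz 1.4 twist 0.1
```

Lever is moving as planned; last part slower.

Request:
carry_out(
  plan=[
    {"dx": -4,"dy": -2,"dz": 1,"twist": 0,"fingers": 1},
    {"dx": -8,"dy": -3.5,"dz": 1,"twist": 0,"fingers": 1},
    {"dx": -12,"dy": -4.5,"dz": 1,"twist": 0,"fingers": 1},
    {"dx": -15,"dy": -5,"dz": 1,"twist": 0,"fingers": 1},
    {"dx": -17,"dy": -5.5,"dz": 1,"twist": 0,"fingers": 1},
  ],
)

```text
clock: 13.2
eef_pos: [0.4903, 0.2001, 0.0652]
tool_rot: [0.049, 0.999, -0.001, -0.002]
ft_force: [-6.0, -0.4, 3.7]
grip_width: -0.0
grasp_force: 3.0
```

Request:
carry_out(
  plan=[
    {"dx": -1,"dy": 0,"dz": 0,"twist": 0,"fingers": 1},
    {"dx": -2,"dy": 0,"dz": 0,"twist": 0,"fingers": 1},
    {"dx": -3,"dy": 0,"dz": 0,"twist": 0,"fingers": 1},
    {"dx": -4,"dy": 0,"dz": 0,"twist": 0,"fingers": 1},
    {"dx": -4,"dy": 0,"dz": 0,"twist": 0,"fingers": 1},
  ],
)

```text
clock: 13.62
eef_pos: [0.4928, 0.1996, 0.065]
tool_rot: [0.048, 0.999, -0.001, -0.003]
ft_force: [-8.5, -0.6, 5.6]
grip_width: -0.0002
grasp_force: 4.1
```

```bash
python3 -c "
from h import *
here()"
```

```text
t 13.62 shaker xy [-31.4  44.7] z 65.0 tool-y angle in shaker 90.2 F [-8.5 -0.6  5.6] grip -0.2 j [ 0.38  0.44 -0.17  0.97  0.    0.48]
```

Request:
carry_out(
  plan=[
    {"dx": -1.5,"dy": 0,"dz": 0,"twist": 0,"fingers": 1},
    {"dx": -3,"dy": 0,"dz": 0,"twist": 0,"fingers": 1},
    {"dx": -4,"dy": 0,"dz": 0,"twist": 0,"fingers": 1},
    {"dx": -5,"dy": 0,"dz": 0,"twist": 0,"fingers": 1},
    {"dx": -5,"dy": 0,"dz": 0,"twist": 0,"fingers": 1},
  ],
)

```text
clock: 14.03
eef_pos: [0.493, 0.1995, 0.0649]
tool_rot: [0.048, 0.999, -0.001, -0.007]
ft_force: [-19.6, 0.6, 14.0]
grip_width: 0.0002
grasp_force: 9.8
```

Request:
carry_out(
  plan=[
    {"dx": -1,"dy": 0,"dz": 0,"twist": 0,"fingers": 1},
    {"dx": -2,"dy": 0,"dz": 0,"twist": 0,"fingers": 1},
    {"dx": -3,"dy": 0,"dz": 0,"twist": 0,"fingers": 1},
    {"dx": -3,"dy": 0,"dz": 0,"twist": 0,"fingers": 1},
    {"dx": -3,"dy": 0,"dz": 0,"twist": 0,"fingers": 1},
  ],
)

```text
clock: 14.45
eef_pos: [0.4931, 0.1994, 0.0648]
tool_rot: [0.047, 0.999, -0.001, -0.01]
ft_force: [-26.0, 1.4, 18.0]
grip_width: -0.0001
grasp_force: 13.2
```

```bash
python3 -c "
from h import *
here()"
```

```text
t 14.45 shaker xy [-31.   44.5] z 64.8 tool-y angle in shaker 90.4 F [-26.    1.4  18. ] grip -0.1 j [ 0.38  0.45 -0.16  0.98  0.01  0.47]
```

Request:
carry_out(
  plan=[
    {"dx": 8,"dy": 0,"dz": 0,"twist": 0,"fingers": 1},
    {"dx": 20,"dy": 0,"dz": 0,"twist": 0,"fingers": 1},
    {"dx": 35,"dy": 0,"dz": -20,"twist": 0,"fingers": 1},
    {"dx": 45,"dy": -30,"dz": -50,"twist": 0,"fingers": 1},
    {"dx": 55,"dy": -65,"dz": -65,"twist": 0,"fingers": 1},
  ],
)

```text
clock: 14.87
eef_pos: [0.4444, 0.1417, 0.1327]
tool_rot: [0.046, 0.999, 0.0, 0.002]
ft_force: [1.5, -0.7, 0.1]
grip_width: -0.0001
grasp_force: 0.0
```

```bash
python3 -c "
from h import *
here()
c=grab('wrist'); cv2.imwrite('pics/w6.png',cv2.resize(c['image'][140:400,250:640],None,fx=2,fy=2)[:,:,::-1])
hsv=cv2.cvtColor(c['image'],cv2.COLOR_RGB2HSV); m=((hsv[...,0]<8)|(hsv[...,0]>172))&(hsv[...,1]>130); m[:, :250]=0
n,l,s,ce=cv2.connectedComponentsWithStats(m.astype(np.uint8)); i=1+np.argmax(s[1:,4]); print(s[i],ce[i])
r=cv2.fitLine(np.argwhere(l==i)[:,::-1].astype(np.float32),cv2.DIST_L2,0,.01,.01).ravel()
d=np.load('pose.npz'); a=float(d['th']); M=np.array([[np.cos(a),-np.sin(a)],[np.sin(a),np.cos(a)]])
P=[(ray(c,*(r[2:]+k*r[:2]),.077)[:2]-d['t'])@M*1e3 for k in (-25,25)]; print(P); v=P[1]-P[0]; v*=np.sign(-v[1]); print('lever',np.arctan2(-v[1],-v[0]))
"
```

```text
t 14.87 shaker xy [-73.7 -17.8] z 132.7 tool-y angle in shaker 90.5 F [ 1.5 -0.7  0.1] grip -0.1 j [ 0.31  0.24 -0.26  1.06 -0.    0.4 ]
[362 278  59  18 865] [391.98381503 285.41734104]
[array([-15.51535011,  20.22356704]), array([-14.35751435,  62.27800014])]
lever 1.5432714437816968
```

View pics/w6.png

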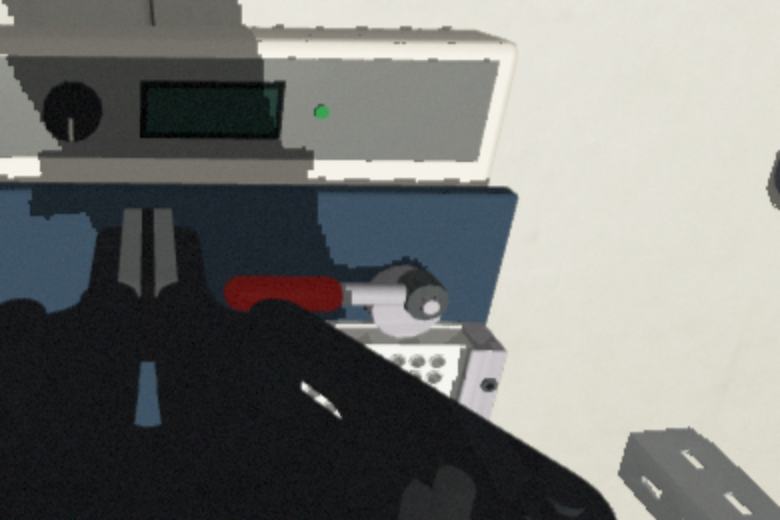

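The wrist crop shows the handle lying along the plate's front at (285,293), cam against the plate at (405,300). My gripper hides part of the handle, so I'll re-measure the angle from a clear spot above the key.

```bash
python3 -c "
from h import *
go((-84,-103,110,90))"
```

```text
t 14.92 shaker xy [-75.6 -24.3] z 134.8 tool-y angle in shaker 90.1 F [-3.9 -4.6  2. ] grip 0.2 j [ 0.3   0.23 -0.27  1.07 -0.01  0.4 ]
(-84, -103, 110, 90) dx 8.7 dy -78.5 dz 25.1 twist 0.1
```

Request:
carry_out(
  plan=[
    {"dx": 3,"dy": -20,"dz": -20,"twist": 0,"fingers": 1},
    {"dx": 5,"dy": -40,"dz": -20,"twist": 0,"fingers": 1},
    {"dx": 8,"dy": -60,"dz": -10,"twist": 0,"fingers": 1},
    {"dx": 8,"dy": -78,"dz": 0,"twist": 0,"fingers": 1},
    {"dx": 8,"dy": -78,"dz": 0,"twist": 0,"fingers": 1},
  ],
)

```text
clock: 15.33
eef_pos: [0.426, 0.0607, 0.1294]
tool_rot: [0.05, 0.999, -0.001, -0.001]
ft_force: [-1.2, 0.6, -0.5]
grip_width: -0.0001
grasp_force: 0.0
```

```bash
python3 -c "
from h import *
here()
c=grab('wrist'); t=grab('top')
A=cv2.resize(c['image'][150:350,320:640],None,fx=2,fy=2); B=cv2.resize(t['image'][172:232,265:335],None,fx=5,fy=5,interpolation=cv2.INTER_CUBIC)
im=np.zeros((600,650,3),np.uint8); im[:290,:640]=A[:290]; im[300:600,:350]=B; cv2.imwrite('pics/x7.png',im[:,:,::-1])
d=np.load('pose.npz'); a=float(d['th']); M=np.array([[np.cos(a),-np.sin(a)],[np.sin(a),np.cos(a)]])
for c in (c,t):
  hsv=cv2.cvtColor(c['image'],cv2.COLOR_RGB2HSV); m=((hsv[...,0]<8)|(hsv[...,0]>172))&(hsv[...,1]>130)
  g=proj(c,[*S2W(-10,40),.077]).round().astype(int); print(g); k=np.zeros_like(m); w=70 if c is not t else 22; k[g[1]-w:g[1]+w,g[0]-w:g[0]+w]=1; m&=k
  n,l,s,ce=cv2.connectedComponentsWithStats(m.astype(np.uint8)); i=1+np.argmax(s[1:,4]); print(s[i],ce[i])
  r=cv2.fitLine(np.argwhere(l==i)[:,::-1].astype(np.float32),cv2.DIST_L2,0,.01,.01).ravel(); h=s[i][2]*.4
  P=[(ray(c,*(r[2:]+k*r[:2]),.077)[:2]-d['t'])@M*1e3 for k in (-h,h)]; v=P[1]-P[0]; v*=np.sign(-v[1]); print(P,'lever',np.arctan2(-v[1],-v[0]))
"
```

```text
t 15.33 shaker xy [ -83.9 -100.2] z 129.4 tool-y angle in shaker 90.0 F [-1.2  0.6 -0.5] grip -0.1 j [ 0.14  0.18 -0.35  1.04 -0.    0.24]
[489 304]
[ 461  291   62   18 1035] [491.30434783 299.50628019]
[array([-14.59555892,  20.38215666]), array([-13.59055258,  62.04742557])] lever 1.54668004208797
[307 230]
[299 228  18   7  82] [307.30487805 231.20731707]
[array([-13.26855182,  56.68283002]), array([-13.27520534,  19.22001523])] lever 1.570618723250811
```

View pics/x7.png

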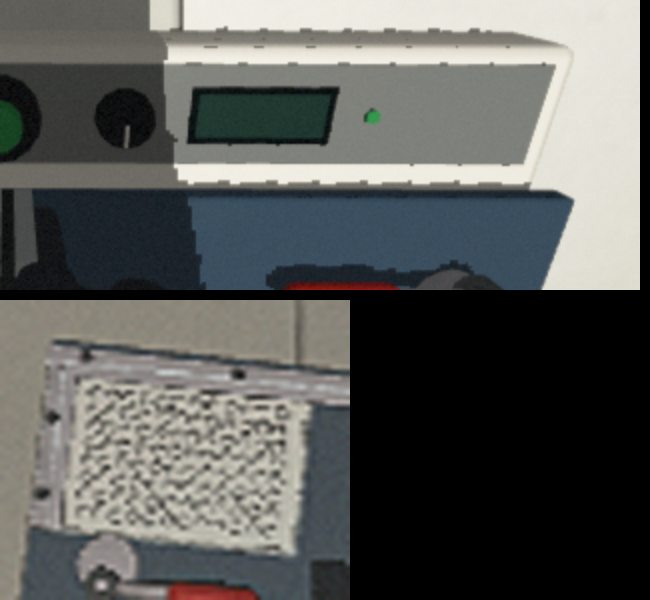

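Run:
```python
from h import *
d=np.load('pose.npz'); a=float(d['th']); M=np.array([[np.cos(a),-np.sin(a)],[np.sin(a),np.cos(a)]])
o=bot.get_obs(); c=grab('wrist'); t=grab('top')
T=R.from_quat(o['tool_rot']).as_matrix(); rel=T.T@c['R']; off=T.T@(np.array(c['eye'])-o['eef_pos'])
T5=R.from_quat(np.array([.05,.999,.001,0])).as_matrix()
c5=dict(image=cv2.imread('pics/w5.png')[:,:,::-1].copy(),intrinsics=c['intrinsics'],R=T5@rel,eye=T5@off+[.4997,.1862,.1243])
hsv=cv2.cvtColor(c5['image'],cv2.COLOR_RGB2HSV); m=((hsv[...,0]<8)|(hsv[...,0]>172))&(hsv[...,1]>130)
n,l,s,ce=cv2.connectedComponentsWithStats(m.astype(np.uint8)); i=1+np.argmax(s[1:,4]); print(s[i])
r=cv2.fitLine(np.argwhere(l==i)[:,::-1].astype(np.float32),cv2.DIST_L2,0,.01,.01).ravel()
P=[(ray(c5,*(r[2:]+k*r[:2]),.077)[:2]-d['t'])@M*1e3 for k in (-28,28)]; v=P[0]-P[1]; v*=np.sign(-v[0]); print('start lever',P,np.arctan2(-v[1],-v[0]))
# strip edge angle in w5 (z .06 platform front edge) and plate in top
for q in ((100,181),(464,181)): print('platform front corner',(ray(c5,*q,.06)[:2]-d['t'])@M*1e3)
im=t['image']; hsv=cv2.cvtColor(im,cv2.COLOR_RGB2HSV); m=((hsv[...,2]>150)&(hsv[...,1]<50)).astype(np.uint8)
pts=np.array([[79,378],[311,402],[296,555],[64,527]])  # plate corners in the top crop
p=[(ray(t,265-.5+(u+.5)/5,172-.5+(v-300+.5)/5,.0744)[:2]-d['t'])@M*1e3 for u,v in pts]; print(np.round(p,1))
```

```text
[ 407  122   27   72 1459]
start lever [array([-53.7843817,  98.609044 ]), array([-91.94142305,  98.78698024])] -0.004663227165562553
platform front corner [ -52.22706419 -137.18589361]
platform front corner [-52.48715772 140.57271742]
[[ 94.7 121.4]
 [ 94.9  -1.7]
 [ 13.8  -2.3]
 [ 15.5 120. ]]
```

The start angle came out at 0 rad in this frame, but the closed lever reads ≈1.55, short of 1.65. Push again at the handle's far end, with the tool slightly turned.

```bash
python3 -c "
from h import *
go((-60,33,125,98),(-60,33,69,98))"
```

```text
t 15.53 shaker xy [-82.2 -96.9] z 131.2 tool-y angle in shaker 90.2 F [-0.  -0.3  0.7] grip 0.1 j [ 0.15  0.18 -0.34  1.04 -0.    0.25]
(-60, 33, 125, 98) dx -22.7 dy 129.8 dz 6.2 twist -7.8
(-60, 33, 69, 98) dx -22.6 dy 129.8 dz 62.2 twist -7.8
```

Request:
carry_out(
  plan=[
    {"dx": -5,"dy": 30,"dz": 0,"twist": -2,"fingers": 1},
    {"dx": -10,"dy": 65,"dz": 0,"twist": -4,"fingers": 1},
    {"dx": -16,"dy": 100,"dz": 0,"twist": -6,"fingers": 1},
    {"dx": -20,"dy": 130,"dz": 15,"twist": -8,"fingers": 1},
    {"dx": -20,"dy": 130,"dz": 40,"twist": -8,"fingers": 1},
  ],
)

```text
clock: 15.95
eef_pos: [0.4648, 0.1983, 0.0937]
tool_rot: [-0.025, 1.0, 0.003, 0.006]
ft_force: [1.1, -0.1, 0.0]
grip_width: 0.0001
grasp_force: 0.0
```

```bash
python3 -c "
from h import *
go((-60,33,68,98),(-36,33,68,98))"
```

```text
t 15.95 shaker xy [-59.1  40.6] z 93.7 tool-y angle in shaker 98.6 F [ 1.1 -0.1  0. ] grip 0.1 j [ 0.4   0.35 -0.23  0.98  0.    0.35]
(-60, 33, 68, 98) dx 2.3 dy -7.6 dz 25.6 twist 0.6
(-36, 33, 68, 98) dx -21.4 dy -11.2 dz 25.9 twist 0.6
```

Request:
carry_out(
  plan=[
    {"dx": 2,"dy": -8,"dz": 12,"twist": 0,"fingers": 1},
    {"dx": 2,"dy": -8,"dz": 20,"twist": 0,"fingers": 1},
    {"dx": -6,"dy": -9,"dz": 23,"twist": 0,"fingers": 1},
    {"dx": -14,"dy": -10,"dz": 23,"twist": 0,"fingers": 1},
    {"dx": -21,"dy": -11,"dz": 23,"twist": 0,"fingers": 1},
  ],
)

```text
clock: 16.37
eef_pos: [0.4832, 0.1812, 0.0688]
tool_rot: [-0.021, 1.0, 0.0, 0.001]
ft_force: [0.4, 0.5, -0.0]
grip_width: -0.0001
grasp_force: 0.0
```

Request:
carry_out(
  plan=[
    {"dx": -2,"dy": 0,"dz": 0,"twist": 0,"fingers": 1},
    {"dx": -4,"dy": 0,"dz": 0,"twist": 0,"fingers": 1},
    {"dx": -6,"dy": 0,"dz": 0,"twist": 0,"fingers": 1},
    {"dx": -8,"dy": 0,"dz": 0,"twist": 0,"fingers": 1},
    {"dx": -8,"dy": 0,"dz": 0,"twist": 0,"fingers": 1},
  ],
)

```text
clock: 16.78
eef_pos: [0.4895, 0.1809, 0.0681]
tool_rot: [-0.021, 1.0, 0.0, 0.0]
ft_force: [0.4, 0.3, -0.4]
grip_width: 0.0001
grasp_force: 0.0
```

```bash
python3 -c "
from h import *
here()"
```

```text
t 16.78 shaker xy [-32.8  25.8] z 68.1 tool-y angle in shaker 98.2 F [ 0.4  0.3 -0.4] grip 0.1 j [ 0.35  0.41 -0.2   0.95  0.    0.31]
```

Request:
carry_out(
  plan=[
    {"dx": 5,"dy": 3,"dz": 0,"twist": 0,"fingers": 1},
    {"dx": 5,"dy": 10,"dz": 0,"twist": 0,"fingers": 1},
    {"dx": 1,"dy": 11,"dz": 0,"twist": 0,"fingers": 1},
    {"dx": -2,"dy": 11,"dz": 0,"twist": 0,"fingers": 1},
    {"dx": -4,"dy": 11,"dz": 0,"twist": 0,"fingers": 1},
  ],
)

```text
clock: 17.2
eef_pos: [0.4917, 0.1926, 0.0677]
tool_rot: [-0.021, 1.0, 0.0, -0.001]
ft_force: [-6.3, 2.0, 3.8]
grip_width: -0.0002
grasp_force: 3.0
```

Request:
carry_out(
  plan=[
    {"dx": -2,"dy": 0,"dz": 0,"twist": 0,"fingers": 1},
    {"dx": -4,"dy": 0,"dz": 0,"twist": 0,"fingers": 1},
    {"dx": -6,"dy": 0,"dz": 0,"twist": 0,"fingers": 1},
    {"dx": -8,"dy": 0,"dz": 0,"twist": 0,"fingers": 1},
    {"dx": -8,"dy": 0,"dz": 0,"twist": 0,"fingers": 1},
  ],
)

```text
clock: 17.62
eef_pos: [0.4922, 0.1922, 0.0668]
tool_rot: [-0.022, 1.0, 0.0, -0.008]
ft_force: [-19.0, 0.4, 12.8]
grip_width: 0.0001
grasp_force: 9.7
```

```bash
python3 -c "
from h import *
here()"
```

```text
t 17.62 shaker xy [-31.2  37.3] z 66.8 tool-y angle in shaker 98.3 F [-19.    0.4  12.8] grip 0.1 j [ 0.37  0.44 -0.17  0.98  0.01  0.33]
```

Request:
carry_out(
  plan=[
    {"dx": -2,"dy": 0,"dz": 0,"twist": 0,"fingers": 1},
    {"dx": -4,"dy": 0,"dz": 0,"twist": 0,"fingers": 1},
    {"dx": -6,"dy": 0,"dz": 0,"twist": 0,"fingers": 1},
    {"dx": -6,"dy": 0,"dz": 0,"twist": 0,"fingers": 1},
    {"dx": -6,"dy": 0,"dz": 0,"twist": 0,"fingers": 1},
  ],
)

```text
clock: 18.03
eef_pos: [0.4926, 0.1921, 0.0666]
tool_rot: [-0.022, 1.0, 0.0, -0.014]
ft_force: [-32.5, 1.9, 22.9]
grip_width: -0.0001
grasp_force: 16.3
```

```bash
python3 -c "
from h import *
here()"
```

```text
t 18.03 shaker xy [-30.8  37.2] z 66.6 tool-y angle in shaker 98.3 F [-32.5   1.9  22.9] grip -0.1 j [ 0.37  0.44 -0.16  0.99  0.01  0.32]
```

Another 13 N moved it only 0.4 mm, so it's on a hard stop. Retreat to above the key.

Request:
carry_out(
  plan=[
    {"dx": 12,"dy": 0,"dz": 0,"twist": 0,"fingers": 1},
    {"dx": 26,"dy": 0,"dz": 0,"twist": 0,"fingers": 1},
    {"dx": 38,"dy": 0,"dz": -20,"twist": 2,"fingers": 1},
    {"dx": 50,"dy": -30,"dz": -45,"twist": 5,"fingers": 1},
    {"dx": 60,"dy": -70,"dz": -50,"twist": 8,"fingers": 1},
  ],
)

```text
clock: 18.45
eef_pos: [0.4517, 0.1222, 0.121]
tool_rot: [0.047, 0.999, 0.001, 0.003]
ft_force: [1.1, -1.3, 0.2]
grip_width: 0.0004
grasp_force: 0.0
```

```bash
python3 -c "
from h import *
go((-84,-104,90,90))"
```

```text
t 18.45 shaker xy [-64.5 -36.5] z 121.0 tool-y angle in shaker 90.3 F [ 1.1 -1.3  0.2] grip 0.4 j [ 0.26  0.25 -0.28  1.03  0.    0.36]
(-84, -104, 90, 90) dx 20.1 dy -67.5 dz 30.7 twist 0.3
```

Request:
carry_out(
  plan=[
    {"dx": 5,"dy": -20,"dz": 0,"twist": 0,"fingers": 1},
    {"dx": 12,"dy": -45,"dz": 0,"twist": 0,"fingers": 1},
    {"dx": 19.5,"dy": -68,"dz": 10,"twist": 0,"fingers": 1},
    {"dx": 19.5,"dy": -68,"dz": 30,"twist": 0,"fingers": 1},
    {"dx": 19.5,"dy": -68,"dz": 30,"twist": 0,"fingers": 1},
  ],
)

```text
clock: 18.87
eef_pos: [0.4212, 0.053, 0.0857]
tool_rot: [0.05, 0.999, -0.0, -0.002]
ft_force: [-0.4, 0.7, -1.0]
grip_width: -0.0003
grasp_force: 0.0
```

```bash
python3 -c "
from h import *
o,M,a=here()
d=np.load('pose.npz'); M=np.array([[np.cos(a),-np.sin(a)],[np.sin(a),np.cos(a)]])
for n in ('wrist','top'):
  c=grab(n)
  hsv=cv2.cvtColor(c['image'],cv2.COLOR_RGB2HSV); m=((hsv[...,0]<8)|(hsv[...,0]>172))&(hsv[...,1]>130)
  g=proj(c,[*S2W(-10,40),.077]).round().astype(int); k=np.zeros_like(m); w=70 if n=='wrist' else 22; k[g[1]-w:g[1]+w,g[0]-w:g[0]+w]=1; m&=k
  nn,l,s,ce=cv2.connectedComponentsWithStats(m.astype(np.uint8)); i=1+np.argmax(s[1:,4])
  r=cv2.fitLine(np.argwhere(l==i)[:,::-1].astype(np.float32),cv2.DIST_L2,0,.01,.01).ravel(); h=s[i][2]*.4
  P=[(ray(c,*(r[2:]+k*r[:2]),.077)[:2]-d['t'])@M*1e3 for k in (-h,h)]; v=P[1]-P[0]; v*=np.sign(-v[1]); print(s[i],P,'lever',np.arctan2(-v[1],-v[0]))
  # pivot-cap and grip rows for the wrist view
  if n=='wrist': print(proj(c,[*S2W(-14.7,98),.077]), [proj(c,[*(S2W(-14.7-70*np.cos(q),98-70*np.sin(q))),.077]).round(1) for q in (1.5,1.55,1.6,1.65)], [ (x,np.flatnonzero(l[:,x]==i)[[0,-1]]) for x in range(s[i][0]+4,s[i][0]+s[i][2],12)])
"
```

```text
t 18.87 shaker xy [ -87.8 -108.4] z 85.7 tool-y angle in shaker 90.0 F [-0.4  0.7 -1. ] grip -0.3 j [ 0.13  0.23 -0.43  0.92 -0.    0.23]
[ 500  335   76   23 1615] [array([-14.75151935,  20.11315308]), array([-12.83515884,  62.79988852])] lever 1.525932867136448
[619.37426189 345.1274583 ] [array([520.3, 339.3]), array([519. , 343.3]), array([517.8, 347.2]), array([517. , 351.1])] [(504, array([336, 352])), (516, array([335, 357])), (528, array([335, 357])), (540, array([335, 357])), (552, array([335, 357])), (564, array([336, 357]))]
[299 228  18   7  86] [array([-13.42009924,  56.64179372]), array([-13.42927889,  19.17962162])] lever 1.5705512887739226
```

The lever now reads the same in both views, along -y as described for shut, and it's on a rigid stop. Now the key.

```bash
python3 -c "
from h import *
go((-83.5,-104.5,70,90),(-83.5,-104.5,57,90))"
```

```text
t 18.97 shaker xy [ -85.8 -106.8] z 87.8 tool-y angle in shaker 90.1 F [-0.4  0.2  0.5] grip 0.4 j [ 0.13  0.22 -0.42  0.93  0.    0.23]
(-83.5, -104.5, 70, 90) dx -2.3 dy 2.3 dz 17.8 twist 0.1
(-83.5, -104.5, 57, 90) dx -2.4 dy 2.3 dz 30.8 twist 0.1
```

Request:
carry_out(
  plan=[
    {"dx": -1.5,"dy": 1.5,"dz": 8,"twist": 0,"fingers": 1},
    {"dx": -1.5,"dy": 1.5,"dz": 16,"twist": 0,"fingers": 1},
    {"dx": -1.5,"dy": 1.5,"dz": 22,"twist": 0,"fingers": 1},
    {"dx": -1.5,"dy": 1.5,"dz": 26,"twist": 0,"fingers": 1},
    {"dx": -1.5,"dy": 1.5,"dz": 29,"twist": 0,"fingers": 1},
  ],
)

```text
clock: 19.38
eef_pos: [0.4251, 0.0563, 0.0583]
tool_rot: [0.048, 0.999, 0.0, -0.0]
ft_force: [-0.9, 0.4, 2.6]
grip_width: 0.0001
grasp_force: 1.8
```

```bash
python3 -c "
from h import *
here()"
```

```text
t 19.38 shaker xy [ -84.3 -104.7] z 58.3 tool-y angle in shaker 90.2 F [-0.9  0.4  2.6] grip 0.1 j [ 0.13  0.27 -0.46  0.85  0.    0.23]
```

Request:
carry_out(
  plan=[
    {"dx": 0,"dy": 0,"dz": 1.5,"twist": 0,"fingers": 1},
    {"dx": 0,"dy": 0,"dz": 3,"twist": 0,"fingers": 1},
    {"dx": 0,"dy": 0,"dz": 4.5,"twist": 0,"fingers": 1},
    {"dx": 0,"dy": 0,"dz": 6,"twist": 0,"fingers": 1},
    {"dx": 0,"dy": 0,"dz": 6,"twist": 0,"fingers": 1},
  ],
)

```text
clock: 19.8
eef_pos: [0.4253, 0.0563, 0.0573]
tool_rot: [0.049, 0.999, 0.001, 0.001]
ft_force: [-14.1, -1.4, 43.0]
grip_width: 0.0002
grasp_force: 21.0
```

```bash
python3 -c "
from h import *
here()"
```

```text
t 19.80 shaker xy [ -84.1 -104.6] z 57.3 tool-y angle in shaker 90.2 F [-14.1  -1.4  43. ] grip 0.2 j [ 0.13  0.27 -0.46  0.84  0.    0.23]
```

Key bottomed out (43 N at z 57.3). Release and retreat clear.

Request:
carry_out(
  plan=[
    {"dx": 0,"dy": 0,"dz": -15,"twist": 0,"fingers": 1},
    {"dx": 0,"dy": 0,"dz": -40,"twist": 0,"fingers": 1},
    {"dx": 0,"dy": 0,"dz": -75,"twist": 0,"fingers": 1},
    {"dx": 30,"dy": 0,"dz": -100,"twist": 0,"fingers": 1},
    {"dx": 60,"dy": 0,"dz": -120,"twist": 0,"fingers": 1},
  ],
)

```text
clock: 20.22
eef_pos: [0.3666, 0.0619, 0.1749]
tool_rot: [0.049, 0.999, 0.0, 0.002]
ft_force: [-0.3, 0.0, -0.5]
grip_width: -0.0002
grasp_force: 0.0
```

Request:
carry_out(
  plan=[
    {"dx": 15,"dy": 0,"dz": 0,"twist": 0,"fingers": 1},
    {"dx": 30,"dy": 0,"dz": 0,"twist": 0,"fingers": 1},
    {"dx": 30,"dy": 0,"dz": 0,"twist": 0,"fingers": 1},
    {"dx": 30,"dy": 0,"dz": 0,"twist": 0,"fingers": 1},
    {"dx": 30,"dy": 0,"dz": 0,"twist": 0,"fingers": 1},
  ],
)

```text
clock: 20.63
eef_pos: [0.3363, 0.0647, 0.1729]
tool_rot: [0.049, 0.999, 0.0, 0.0]
ft_force: [0.2, 0.2, 0.3]
grip_width: 0.0003
grasp_force: 0.0
```

```bash
python3 -c "
from h import *
here()
t=grab('top'); B=cv2.resize(t['image'][172:284,255:395],None,fx=5,fy=5,interpolation=cv2.INTER_CUBIC); cv2.imwrite('pics/end.png',B[:,:,::-1])"
```

```text
t 20.63 shaker xy [-173.6 -105.3] z 172.9 tool-y angle in shaker 90.2 F [0.2 0.2 0.3] grip 0.3 j [ 0.19 -0.03 -0.46  1.14 -0.    0.29]
```

View pics/end.png

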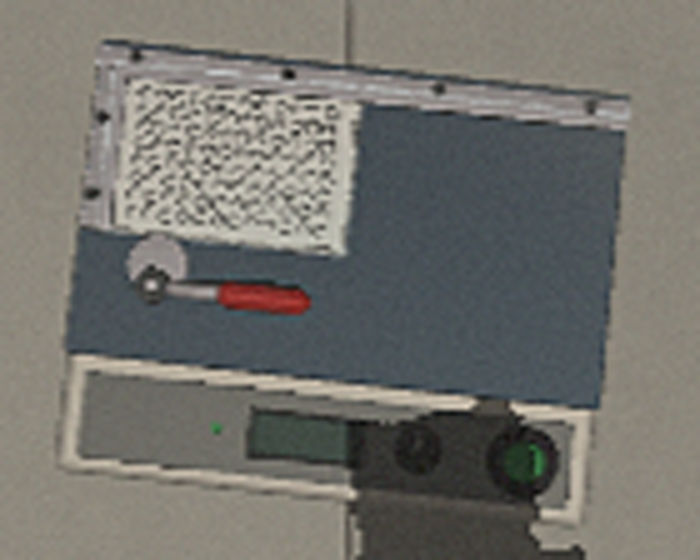

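The final view shows the plate square in the corner (its edges parallel to the rail and stop). The lever lies along -y, its cam disc (157,262) straight towards the plate, and the key is up and free. Hand in.

```bash
python3 -c "
from h import *
print(job_done())"
```

```text
the job is handed in; nothing more can be done
None
```

I handed the job in at about 21 s: the plate is square in the corner, the lever is on its hard stop and the start key was then pressed fully down and released; the one doubt is that the cameras read the lever at about 1.57 rad, not 1.65.

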